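# Clasp the grooming case: hook the draw-latch loop and press the lever over center

### The job

Close the latch on the grooming case: take the steel loop by its two yellow balls, pass its crossbar over and down behind the keeper hook on the light grey cover, and, still holding it just clear of the cover's top, draw it gently back until you feel it take up under the hook, without hauling on it. Then let go of the loop and press the red lever down, without undue force, past center until it lies fully flat and the cover is pulled shut. Leave the groomer, comb and tumbler as they stand.

Things in the scene. Friction and masses are not known exactly. Their poses are not given: they have to be found in the camera images.
- case: Dark hard-plastic case on a non-slip suction foot, does not move on the counter. Origin: underside, below the lever's pivot; z up, x level across the latch from lever to keeper (points at the robot, give or take 0.45 rad), y along the seam. Box spans x -70 to 24, y -85 to 85 mm, top at z 90. Lever pivot pin at x 0, z 100.
- cover: Light grey cover shell, 43 mm thick, hinged along y at the foot of the case's +x side. The pose read is that of its fixed hinge pin (case x 25, z 6, axes as the case's), so it does not show how far the shell stands open: 2 to 8 mm at the top, leaning to +x, to be felt. Stays there until pulled with 20 N or more. Top at z 84 from the pin; steel keeper hook on it, told under loop_bar.
- lever (a joint): Angle of the red lever: 0 = flat, closed, pointing to case -x; grows as raised (1.57 upright, then leans over the keeper, up to 2.4). Starts at 1.5 to 1.8; 0.8 to 1.65 with the loop drawn snug; light friction, stays where left. 46 mm long, 20 wide, 4 thick; flat, its top is at case z 103. Pressing it with the loop hooked takes about 3 to 10 N near its tip; below about 0.25 it snaps flat.
- lever_press (a point): Point to press: on the lever's upper face (the one that looks up when flat, towards the keeper when upright), 38 mm from the pivot, mid width.
- lever_pivot (a point): The lever's pivot pin, at mid width; axis along case y.
- loop: Steel loop pinned to the lever on a light friction pivot; stays at the angle it is left at. Origin on its pin, 14 mm from the lever's pivot (on the lever's line, turned 0.26 rad beneath it when flat). Its x points along the loop to the crossbar 47.3 mm away. Starts raised 0.2 to 0.8 rad above level, over the keeper.
- loop_bar (a point): Middle of the loop's steel crossbar (5 mm thick, along y). Grip: two yellow 11 mm balls at its ends, 47 mm over both, 2.5 mm off its axis to loop +z; pinched, the loop swivels. Keeper, with cover shut: 20 mm wide, back face at case x 31.5, lip over x 31.5 to 35.5 at z 103.5 to 107, gap of 13.5 below the lip; all 2 to 8 mm more in x while open. Hooked, the bar bears on the back face under the lip.
- groomer: Matte grey body groomer lying on the counter beside the case, 138 x 40 x 33 mm; leave alone. Origin: underside.
- comb: Steel mustache comb lying flat beyond the case, 110 x 27 x 4 mm; leave alone. Origin: underside.
- tumbler: Glass tumbler standing beside the case, 72 mm wide, 100 mm tall; leave alone. Origin: underside.
There are look-alikes about, which are no part of the job. What is meant by the case is not brown, and is the larger of those in its own colour.

How it is judged (in metres and radians):
On the way, in this order (a step that is already met when the one before it is completed fails the run):
1. the loop, still held by the fingers, has its crossbar behind the keeper, below its lip and clear of the cover's top, and is drawn snug against it (at least 1.5 N) (contact force between the fingers and loop above 1 N and contact force between loop and cover above 1.5 N and x of loop_bar in the frame of case between 0.034 and 0.0445 m and z of loop_bar in the frame of case between 0.0935 and 0.1035 m and value of joint lever between 0.6 and 1.75 rad), for 0.15 s.
2. the lever is pressed flat over center (value of joint lever below 0.06 rad), for 0.2 s.
At the end, for the whole second after the job is handed in: The red lever lies flat (within 0.06 rad) and the loop, its crossbar behind the keeper and under the lip, holds the cover drawn shut under tension: the bar 31 to 36.5 mm ahead of the lever pivot (case x), below z 103.5 mm, and pulling on the keeper with over 8 N (value of joint lever below 0.06 rad and x of loop_bar in the frame of case between 0.031 and 0.0365 m and z of loop_bar in the frame of case below 0.1035 m and contact force between loop and cover above 8 N); the robot touches nothing.
It fails at once if the loop is hauled or pushed hard against the cover or keeper while held (over 12 N) (contact force between the fingers and loop above 1 N and contact force between loop and cover above 12 N).
It fails at once if the lever is pressed with more than 25 N (contact force between the fingers and lever above 25 N and not (contact force between the fingers and loop above 0.5 N)).
It fails at once if a bystander is disturbed (distance of any of groomer, comb, tumbler from where it was at the start of the episode above 0.015 m).
It also fails if it takes over 72 s, if anything falls off the work surface, if the arm or the gripper's body presses on something with over 40 N, if the wrist force passes 120 N, or if a joint passes its speed limit or range.

### The arm

A 6-joint arm with a two-finger parallel gripper is mounted at the origin on the work surface. World frame = base frame: x ahead of the robot, y to its left, z up, the work surface at z = 0. Lengths are in mm, angles in degrees, forces in N, time in s.
With the tool pointing down it reaches from about 300 to 850 mm from the base axis. Payload 4.2 kg.
Tool frame: the origin (TCP) lies between the finger pads; the fingertips stand 22 mm ahead of it and the grasp point (between the pads) lies 3 mm ahead of it; z points along the fingers, y is the direction in which the jaws open and shut (so a half turn about z gives the same grasp; the last joint's range is limited). The gripper opens to 91 mm and grips with 3 to 60 N. Pads are 32 mm wide; open, the fingers measure 118 mm over their backs; the gripper's body (76 mm by 178 mm) begins 60 mm behind the grasp point.
Start: joints at [64.63, 18.312, 89.639, -0, 72.044, -1.146], TCP at [235.935, 524.381, 235.976] pointing down, gripper open.
Joint ranges: [-177.97, 177.97], [-48.28, 115.42], [12.27, 149.76], [-77.06, 257.06], [2.81, 150.46], [-146.56, 146.56]. Speed limits (degrees/s): [147.25, 147.25, 180, 180, 180, 180].

### API

Orientations are given as [roll, pitch, yaw] about the fixed x, y, z axes, in that order (R = Rz(yaw) Ry(pitch) Rx(roll)).
In Python, from workcell import * gives the robot as it stands.
- The arm moves only by the shell command python3 -m jog 'ROWS' [OPENING] [FORCE]. ROWS is text: rows parted by semicolons, each of 6 numbers parted by spaces: the shift along the tool's x, y, z in units of 0.5 m (1.0 is 0.5 m), then the turn, a rotation vector about the tool's x, y, z in units of pi/2 rad (1.0 is pi/2 rad). A call has 1 to 20 rows; each row is the pose to reach, as a shift and turn from the pose measured when the call began, along the tool's axes at that moment; what a row does not reach only later rows make up. A row lasts 1/12 s, in which the tool goes at most 41.7 mm and 7.16 degrees, less where a joint would pass 70% of its speed; a pose out of reach is approached as far as the arm can. A call with a number of a shift or a turn outside -1 to 1 is refused whole. A call with a gripper value outside its range is refused whole. OPENING is the opening, from -1 (shut) to 1 (fully open), set as the call begins (- or left out, the last holds). The fingers move at their own pace and stop on an object; FORCE is the grip in N (left out, the last holds). Time passes only in rows, so rows that repeat a pose let the fingers close. It gives the time, the measured TCP pose, the force and the opening at its end, in the units of the state.
- state(): the state, without advancing time (a new reading comes with each control period).
- grab_frame(name): name is "scene" or "top" or "wrist"; returns the picture (384x512x3 uint8, red, green, blue); there is no depth.
- calibration(name): a dict with "mtx" (3x3 intrinsics, pixels), "rvec" (rotation vector, rad) and "tvec" (3), from world to camera coordinates, as OpenCV has them. Camera axes: x right, y down, z forward; pixel columns grow to the right and rows downward; lengths in mm; the calibration is good to about 2 mm. A picture is of the moment at which its call begins: read the wrist's pose just before it. calibration takes no time and is no camera call; for the wrist camera it gives the pose at the moment of the call.
- job_done(): hands the job in, once; it reports no verdict.
Trained networks look in the newest picture that a camera, given by its name, has taken for a name from the list of things; names that differ only in an ending like _2 or _b are one class to them, and where a whole thing is asked for, a point or a joint stands for the part that bears it (a point fixed in the world has none). Each returns a list of dicts, best first, with "confidence" (0 to 1); they miss things now and then, are a little off and sometimes report something else, mostly with a low value. They report only what shows in the picture. A call takes as long as a camera call. They do not tell look-alikes from the thing itself.
- spot_in(query, camera): "rect" ([left, top, right, bottom] in pixels, round what is visible of it).
- tip_of(query, camera): "location" ([column, row] in pixels: a listed point, or the origin of a listed thing).
The state is a dict: "time_s": time; "qpos": joint angles; "qvel": joint speeds; "effort": joint torques, N m; "ee_pos": TCP position; "ee_rot": TCP orientation; "force": force on the tool from outside, world axes, zero at the start; "torque": the same for the moment, N m; "gripper_width": finger opening in mm.
Only numpy, scipy, OpenCV 4.12 (cv2) and the standard library are available. Lean on these libraries where they do the work, as an engineer would, in place of code of your own. Each camera call takes 0.05 s, during which the arm holds its last target. There are 200 camera calls.

## Working session

There is one attempt and no reset: what is moved stays moved. The work goes in short steps, Python scripts to look and compute and a shell command to move; the robot and the scene stay as the last step left them, time stands still between calls to the robot, and variables do not carry over. Pictures are saved under pics/ and viewed, about 8 in all and at most 12, crops included, and the job is handed in when it is done.

```bash
mkdir -p pics; ls
python3 - <<'E'
from workcell import *
import cv2,numpy as np
print(state())
a=[]
for c in("scene","top"):
    f=grab_frame(c); a.append(f); k=calibration(c); print(c,np.round(k["mtx"],1).tolist(),k["rvec"],k["tvec"])
    for q in("case","cover","loop_bar","lever_pivot","lever_press","loop","groomer","tumbler","comb"):
        print(q,[(np.round(d["location"]).tolist(),round(d["confidence"],2)) for d in tip_of(q,c)])
    cv2.imwrite(f"pics/{c}0.png",f[:,:,::-1])
cv2.imwrite("pics/both0.png",cv2.resize(np.vstack(a),(450,675))[:,:,::-1]) if 0 else None
E
```

```text
pics
{'time_s': 0.0, 'qpos': array([ 6.46285625e+01,  1.83512872e+01,  8.97072729e+01,  3.55454213e-04,
        7.20421051e+01, -1.14630969e+00]), 'qvel': array([-0.06435734,  0.08216085,  0.02019106, -0.02608192, -0.04466112,
        0.09398111]), 'effort': array([-2.20507286e-04, -4.12450111e+01, -2.31978339e+01,  7.30304746e-02,
        4.55464376e-02, -1.25202373e-04]), 'ee_pos': array([235.73749768, 523.94450178, 235.11790902]), 'ee_rot': array([-1.79899362e+02, -2.35173845e-03,  1.55774760e+02]), 'force': array([-0.74003865, -0.2986369 , -0.22018809]), 'torque': array([-0.03326757, -0.00489231,  0.04060128]), 'gripper_width': 91.07589259148531}
scene [[413.0, 0.0, 257.6], [0.0, 413.0, 192.7], [0.0, 0.0, 1.0]] [ 1.51760931  2.22338964 -0.72766305] [ 192.91095864 -382.85731608 1197.50259272]
case [([300.0, 145.0], 0.9), ([264.0, 209.0], 0.62), ([144.0, 292.0], 0.61)]
cover []
loop_bar [([141.0, 253.0], 0.7), ([268.0, 158.0], 0.63), ([304.0, 114.0], 0.57)]
lever_pivot [([264.0, 185.0], 0.94), ([133.0, 270.0], 0.93), ([298.0, 122.0], 0.71)]
lever_press [([264.0, 172.0], 0.91), ([11
[... 307 characters left out ...]
09594582 -2.16135685  0.13354504] [ 45.57021055 570.45561258 801.5791313 ]
case [([260.0, 298.0], 0.95), ([318.0, 107.0], 0.85), ([261.0, 206.0], 0.6)]
cover [([318.0, 114.0], 0.93), ([258.0, 305.0], 0.87), ([261.0, 218.0], 0.68), ([183.0, 224.0], 0.52)]
loop_bar [([262.0, 217.0], 0.63), ([324.0, 103.0], 0.47), ([260.0, 318.0], 0.41)]
lever_pivot [([258.0, 201.0], 0.76), ([258.0, 301.0], 0.63), ([325.0, 86.0], 0.53)]
lever_press [([260.0, 201.0], 0.67), ([258.0, 288.0], 0.53), ([323.0, 70.0], 0.53)]
loop [([324.0, 83.0], 0.53), ([256.0, 196.0], 0.48)]
groomer [([338.0, 197.0], 0.55)]
tumbler [([183.0, 227.0], 0.85), ([258.0, 196.0], 0.49), ([259.0, 198.0], 0.48)]
comb [([246.0, 149.0], 0.7)]
```

View pics/scene0.png

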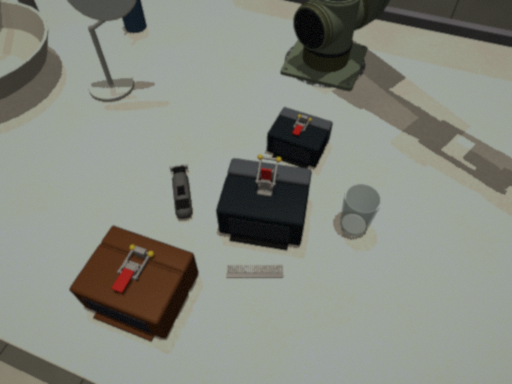

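View pics/top0.png

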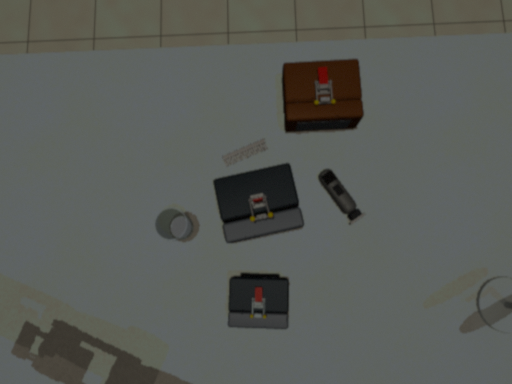

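Three candidates stand there: brown (scene 135,280), large black (265,200) and small black (300,137). The large black one fits, as it is not brown, is the larger of the two dark ones, and stands amid the groomer, comb and tumbler. I'll confirm it in a crop and triangulate.

```bash
cat > h.py <<'E'
from workcell import *
import cv2,numpy as np
from scipy.spatial.transform import Rotation as R
def P(c):
    k=calibration(c); r=cv2.Rodrigues(np.array(k["rvec"],float))[0]; return np.array(k["mtx"])@np.c_[r,np.array(k["tvec"],float)]
def tri(p1,p2,c1="scene",c2="top"):
    X=cv2.triangulatePoints(P(c1),P(c2),np.array(p1,float),np.array(p2,float))[:,0]; return X[:3]/X[3]
def proj(Pm,X):
    v=Pm@np.append(X,1); return v[:2]/v[2]
def onplane(c,p,z):
    M=P(c); A=M[:,:3]; 
    C=-np.linalg.solve(A,M[:,3]); d=np.linalg.solve(A,[p[0],p[1],1]); return C+d*(z-C[2])/d[2]
def yellow(f,win):
    l,t,r,b=win; h=cv2.cvtColor(f[t:b,l:r],cv2.COLOR_RGB2HSV)
    m=cv2.inRange(h,(20,130,90),(34,255,255)); n,_,s,c=cv2.connectedComponentsWithStats(m)
    return [(int(s[i,4]),(c[i]+[l,t]).round(1).tolist()) for i in range(1,n) if s[i,4]>=3]
E
python3 - <<'E'
from h import *
fs=cv2.imread("pics/scene0.png"); ft=cv2.imread("pics/top0.png")
a=cv2.resize(fs[140:250,205:325],(480,440),interpolation=cv2.INTER_CUBIC)
b=cv2.resize(ft[160:250,205:310],(513,440),interpolation=cv2.INTER_CUBIC)[:,:310]
cv2.imwrite("pics/crop1.png",np.clip(np.hstack([a,b]).astype(float)*1.5,0,255).astype(np.uint8))
ys=yellow(fs[:,:,::-1].copy(),(205,140,325,250)); yt=yellow(ft[:,:,::-1].copy(),(205,160,310,250)); print(ys,yt)
print("pivot",tri((264,185),(258,201)),"bar",tri((268,158),(262,217)),"press",tri((264,172),(260,201)))
E
```

```text
[(13, [259.6, 156.6]), (19, [278.2, 158.6])] [(7, [270.0, 214.3]), (7, [252.0, 218.3])]
pivot [557.1058155   25.07746123  97.76552449] bar [519.28464768  17.83068323 134.32279476] press [551.80123116  21.46744073 130.34074918]
```

View pics/crop1.png

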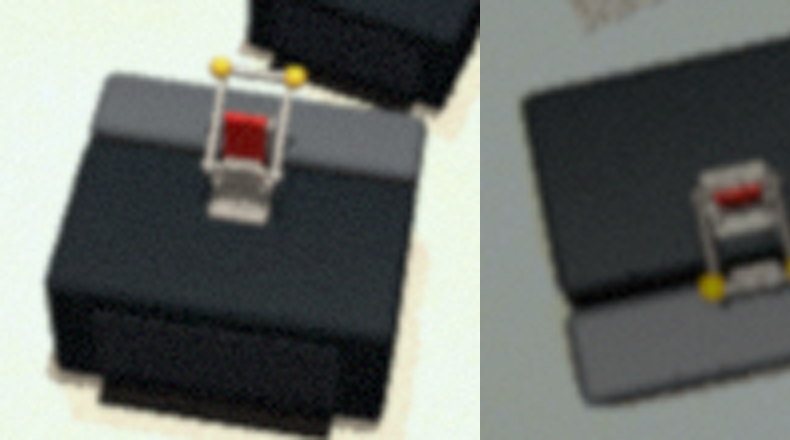

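The crop confirms the large black case: light grey cover, loop raised, red lever near upright, balls at scene (259.6,156.6) and (278.2,158.6).

```bash
cat >> h.py <<'E'
def plan(rows_world, yaw=None, rot=None):
    """print jog numbers to reach world TCP targets (mm) with tool-down yaw"""
    s=state(); p=np.array(s["ee_pos"]); Rt=R.from_euler("xyz",s["ee_rot"],degrees=True)
    T=rot if rot is not None else R.from_euler("xyz",[180,0,yaw],degrees=True)
    rv=(Rt.inv()*T).as_rotvec()/(np.pi/2)
    for w in rows_world:
        d=Rt.inv().apply(np.array(w)-p); print("jog",np.round(d/500,4).tolist(),np.round(rv,4).tolist(),"mm",np.round(d,1).tolist(), "deg",round(float(np.linalg.norm(rv)*90),1))
E
python3 - <<'E'
from h import *
A=tri((278.2,158.6),(252.,218.3)); B=tri((259.6,156.6),(270.,214.3))
print(A,B,np.linalg.norm(A-B))
for X,p in((A,(278.2,158.6)),(B,(259.6,156.6))): print("reproj",proj(P("scene"),X)-p)
M=(A+B)/2; d=A-B; ang=np.degrees(np.arctan2(d[1],d[0])); print("mid",M,"ang of y axis line",ang)
yaw=90+ang # tool y=(sin yaw,-cos yaw)
print("yaw cand",yaw)
# cam position relative to tool
k=calibration("wrist"); r=cv2.Rodrigues(np.array(k["rvec"],float))[0]; C=-r.T@np.array(k["tvec"])
s=state(); Rt=R.from_euler("xyz",s["ee_rot"],degrees=True); print("cam in tool",Rt.inv().apply(C-s["ee_pos"]),"fwd",Rt.inv().apply(r[2]),k["mtx"][0][0])
plan([[M[0],M[1],235]],yaw=yaw)
E
```

```text
[516.8844625   37.64407528 138.31209277] [523.84117283   2.0053611  136.68533602] 36.347766157515125
reproj [0.09014762 0.00421198]
reproj [0.07192822 0.00481584]
mid [520.36281767  19.82471819 137.4987144 ] ang of y axis line 101.0452995762027
yaw cand 191.0452995762027
cam in tool [  76.96974991    1.14429437 -148.05416318] fwd [-0.26680366  0.00120402  0.96375015] 313.7540213096233
jog [-0.9328, -0.6868, 0.0019] [0.0, 0.0, -0.3919] mm [-466.4, -343.4, 1.0] deg 35.3
```

```bash
r="-0.933 -0.687 0.002 0 0 -0.392"; python3 -m jog '-0.933 -0.687 0.002 0 0 -0.392; -0.933 -0.687 0.002 0 0 -0.392; -0.933 -0.687 0.002 0 0 -0.392; -0.933 -0.687 0.002 0 0 -0.392; -0.933 -0.687 0.002 0 0 -0.392; -0.933 -0.687 0.002 0 0 -0.392; -0.933 -0.687 0.002 0 0 -0.392; -0.933 -0.687 0.002 0 0 -0.392; -0.933 -0.687 0.002 0 0 -0.392; -0.933 -0.687 0.002 0 0 -0.392; -0.933 -0.687 0.002 0 0 -0.392; -0.933 -0.687 0.002 0 0 -0.392; -0.933 -0.687 0.002 0 0 -0.392; -0.933 -0.687 0.002 0 0 -0.392; -0.933 -0.687 0.002 0 0 -0.392; -0.933 -0.687 0.002 0 0 -0.392; -0.933 -0.687 0.002 0 0 -0.392' 1
cat > look.py <<'E'
from h import *
import sys
s=state(); M=P("wrist"); f=grab_frame("wrist"); np.savez("pics/w_"+sys.argv[1]+".npz",M=M,f=f)
cv2.imwrite(f"pics/w_{sys.argv[1]}.png",f[:,:,::-1]); print(s["time_s"],np.round(s["ee_pos"],1),np.round(s["ee_rot"],2),np.round(s["force"],1))
print("yellow",yellow(f,(0,0,512,384)))
for q in("loop_bar","lever_pivot","lever_press","cover","case"): print(q,[(np.round(d["location"],1).tolist(),round(d["confidence"],2)) for d in tip_of(q,"wrist")][:3])
E
python3 look.py a
```

```text
time_s: 2.42
ee_pos: [520.0, 19.9, 234.7]
ee_rot: [179.9, -0.1, -169.0]
force: [-0.3, -0.7, -0.2]
gripper_width: 91.3
2.4167 [520.   19.9 234.7] [ 1.7993e+02 -5.0000e-02 -1.6902e+02] [-0.3 -0.7 -0.2]
yellow [(139, [236.4, 205.3]), (136, [280.5, 205.5]), (36, [448.4, 287.4])]
loop_bar [([259.2, 205.3], 0.8)]
lever_pivot [([258.0, 230.7], 0.57)]
lever_press [([259.6, 242.3], 0.91), ([304.5, 33.1], 0.91)]
cover [([257.9, 186.3], 0.84)]
case [([298.9, 20.8], 0.86), ([259.9, 201.0], 0.61)]
```

View pics/w_a.png

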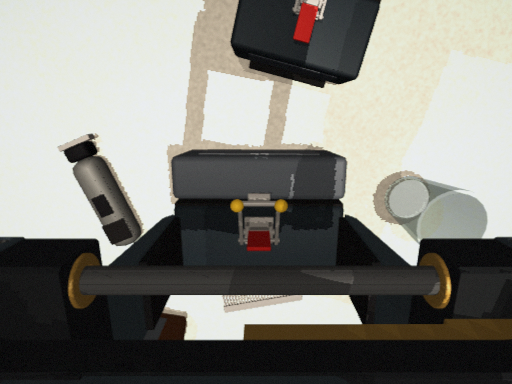

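Run:
```python
from h import *
d=np.load("pics/w_a.npz"); Mw=d["M"]; f=d["f"]
Ms=[P("scene"),P("top"),Mw]
from scipy.optimize import least_squares
obsA=[(278.2,158.6),(252.,218.3),(280.5,205.5)]; obsB=[(259.6,156.6),(270.,214.3),(236.4,205.3)]
# which ball is which in wrist: tool y = image?
print([proj(Mw,X) for X in ([516.9,37.6,138.],[523.8,2.,137])])
def res(p):
    A,B=p[:3],p[3:]; r=[]
    for i,M in enumerate(Ms):
        w=[1,1,3][i]; a,b=(obsA[i],obsB[i])
        r+=list(w*(proj(M,A)-a))+list(w*(proj(M,B)-b))
    r.append((np.linalg.norm(A-B)-36)*2); return np.array(r)
s=least_squares(res,[516.9,37.6,138.,523.8,2.,137]); A,B=s.x[:3],s.x[3:]; print(A,B,"mid",(A+B)/2,np.round(s.fun,1)); dd=A-B; print("yaw",90+np.degrees(np.arctan2(dd[1],dd[0])))
# seam/pivot on planes, expressed along case axes
import builtins
yaw=np.radians(191); ex=np.array([np.cos(yaw),np.sin(yaw)]); ey=np.array([-ex[1],ex[0]])
m=(A+B)/2
def loc(X): return (round(float((X[:2]-m[:2])@ex),1),round(float((X[:2]-m[:2])@ey),1))
def on(M,p,z):
    A_=M[:,:3]; C=-np.linalg.solve(A_,M[:,3]); v=np.linalg.solve(A_,[p[0],p[1],1]); return C+v*(z-C[2])/v[2]
for n,M,p in(("s",Ms[0],(264,185)),("t",Ms[1],(258,201)),("w",Mw,(258,230.7))): print("pivot",n,loc(on(M,p,100)))
print("case front edge w (x=24,z90)",loc(on(Mw,(258,199.5),90)),"cover left/right",loc(on(Mw,(173,197),90)),loc(on(Mw,(346,197),90)))
c=cv2.resize(f[140:260,160:360],(800,480),interpolation=cv2.INTER_CUBIC).astype(float)
cv2.imwrite("pics/crop2.png",np.clip(c*2.2,0,255).astype(np.uint8)[:,:,::-1])
```

```text
[array([278.30172855, 206.68814396]), array([233.99262209, 206.32213604])]
[515.73284901  39.11166769 137.56062132] [522.90364941   3.73873425 135.98878281] mid [519.31824921  21.42520097 136.77470207] [ 1.   0.   1.1  0.1 -0.6  0.6 -0.8  0.5 -0.4  0.1 -0.1  0.1  0.3]
yaw 191.45970326046762
pivot s (-39.6, 4.2)
pivot t (-37.3, 2.6)
pivot w (-36.8, 0.3)
case front edge w (x=24,z90) (-8.3, 0.3) cover left/right (-5.8, 82.6) (-5.9, -85.0)
```

View pics/crop2.png

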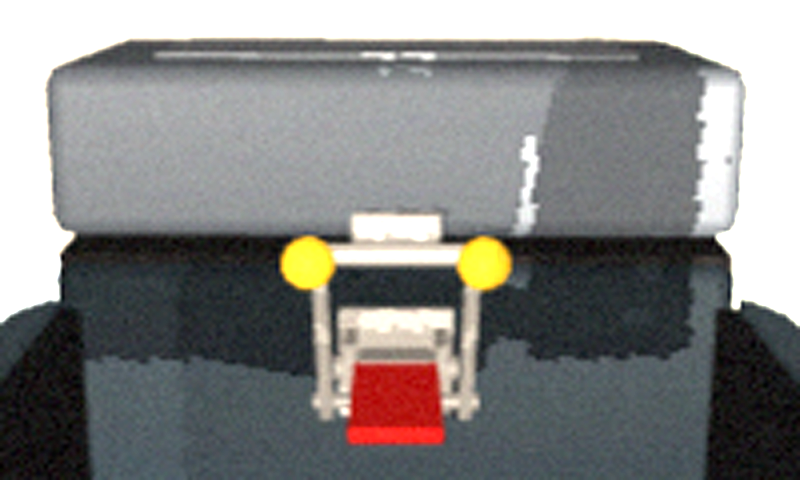

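The pose is consistent: the pivot lies about 37 mm behind the balls and the yaw is good. I'll grasp the balls about 7 mm above the fingertips.

Run:
```python
from h import *
plan([[519.3,21.4,152]],yaw=191.3)
```

```text
jog [0.0012, 0.0011, 0.1664] [0.0001, 0.0002, -0.0014] mm [0.6, 0.5, 83.2] deg 0.1
```

```bash
python3 -m jog '0.001 0.002 0.083 0 0 0; 0.001 0.002 0.15 0 0 0; 0.001 0.002 0.166 0 0 0; 0.001 0.002 0.166 0 0 0; 0.001 0.002 0.166 0 0 0' 0.25 8; python3 look.py b
```

```text
time_s: 3.13
ee_pos: [519.9, 22.3, 153.1]
ee_rot: [180.0, 0.1, -168.8]
force: [0.2, 0.1, 0.5]
gripper_width: 60.6
3.1333 [519.9  22.3 153.1] [ 1.8000e+02  7.0000e-02 -1.6879e+02] [0.2 0.1 0.5]
yellow [(284, [222.7, 246.9]), (287, [286.1, 247.1])]
loop_bar [([252.9, 239.5], 0.93), ([72.3, 209.2], 0.54)]
lever_pivot []
lever_press [([255.8, 297.6], 0.95), ([315.8, 1.0], 0.52)]
cover []
case [([256.9, 220.6], 0.58)]
```

Run:
```python
from h import *
from scipy.optimize import least_squares
d=np.load("pics/w_b.npz"); M=d["M"]
s=state(); p0=s["ee_pos"]; Rt=R.from_euler("xyz",s["ee_rot"],degrees=True)
def res(p):
    A,B=p[:3],p[3:]
    return np.r_[proj(M,A)-(286.1,247.1),proj(M,B)-(222.7,246.9),np.linalg.norm(A-B)-36,(A-B)[2]*.5]
q=least_squares(res,[515.7,39.1,137,522.9,3.7,137]).x; m=(q[:3]+q[3:])/2
print("mid",m,"in tool",Rt.inv().apply(m-p0),"A,B tool",Rt.inv().apply(q[:3]-p0),Rt.inv().apply(q[3:]-p0))
f=d["f"]; cv2.imwrite("pics/crop3.png",np.clip(cv2.resize(f[180:380,130:390],(780,600)).astype(float)*1.8,0,255).astype(np.uint8)[:,:,::-1])
```

```text
mid [519.20528814  21.52968526 137.09467853] in tool [ 0.87908176 -0.16278831 16.34457209] A,B tool [ 0.83293446 17.83715214 16.34078614] [  0.92522905 -18.16272875  16.34835803]
```

View pics/crop3.png

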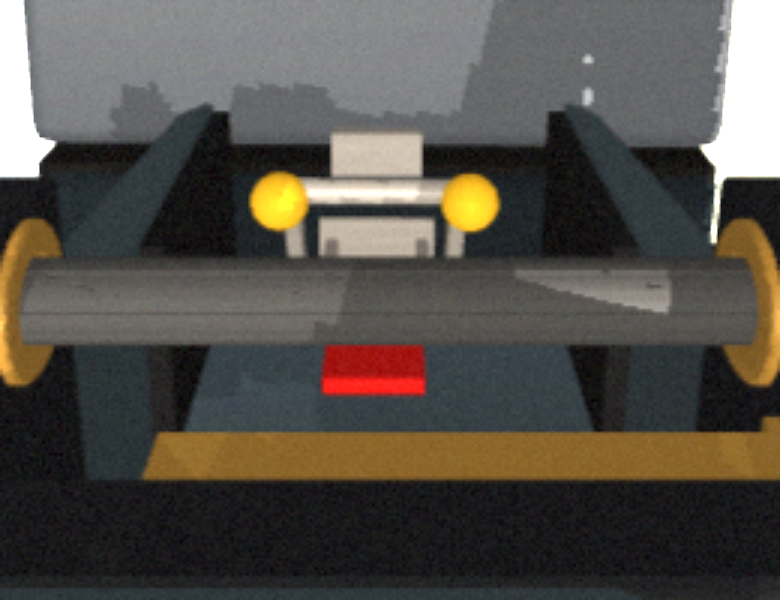

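The balls sit between the fingers but about 2.4 mm off centre (left gap 51 px, right 77 px in the crop). I'll shift by that, go 1.5 mm lower, then close.

```bash
python3 -m jog '0.002 -0.005 0.003 0 0 0; 0.002 -0.005 0.003 0 0 0; 0.002 -0.005 0.003 0 0 0' 0.1 8; python3 -m jog '0 0 0 0 0 0; 0 0 0 0 0 0; 0 0 0 0 0 0; 0 0 0 0 0 0; 0 0 0 0 0 0' -0.1 12; python3 look.py c
```

```text
time_s: 3.68
ee_pos: [519.5, 19.0, 152.1]
ee_rot: [-180.0, 0.2, -168.9]
force: [-0.6, -0.2, 0.5]
gripper_width: 50.0
time_s: 4.1
ee_pos: [519.4, 19.2, 152.1]
ee_rot: [180.0, 0.2, -168.9]
force: [-1.5, 1.4, 0.9]
gripper_width: 44.9
4.1 [519.4  19.2 152.1] [ 1.7999e+02  1.5000e-01 -1.6886e+02] [-1.5  1.4  0.9]
yellow [(290, [227.7, 249.1]), (284, [291.1, 249.4]), (9, [358.9, 284.6])]
loop_bar [([257.4, 244.6], 0.77)]
lever_pivot [([255.8, 243.2], 0.65)]
lever_press [([322.8, 2.5], 0.85), ([259.2, 300.9], 0.68), ([73.5, 209.0], 0.48)]
cover [([260.8, 205.7], 0.8)]
case []
```

```bash
python3 -m jog '0.003 0 0.006 0 0 0; 0.006 0 0.012 0 0 0; 0.009 0 0.018 0 0 0; 0.012 0 0.024 0 0 0; 0.015 0 0.030 0 0 0; 0.018 0 0.035 0 0 0; 0.022 0 0.039 0 0 0; 0.022 0 0.039 0 0 0; 0.022 0 0.039 0 0 0' - 15; python3 look.py d
```

```text
time_s: 5.15
ee_pos: [508.6, 17.1, 132.5]
ee_rot: [180.0, 0.2, -168.9]
force: [1.5, 3.2, 0.1]
gripper_width: 44.9
5.15 [508.6  17.1 132.5] [ 1.7999e+02  1.6000e-01 -1.6886e+02] [1.5 3.2 0.1]
yellow [(295, [227.8, 249.6]), (279, [291.0, 249.9])]
loop_bar [([258.2, 246.7], 0.63)]
lever_pivot [([259.6, 305.4], 0.91)]
lever_press [([261.5, 317.8], 0.7), ([329.4, 14.9], 0.57), ([259.4, 222.6], 0.35)]
cover [([260.8, 222.0], 0.55)]
case [([257.0, 240.9], 0.97), ([317.3, 0.0], 0.78)]
```

Run:
```python
from h import *
f=np.load("pics/w_d.npz")["f"]; cv2.imwrite("pics/crop4.png",np.clip(cv2.resize(f[170:370,130:390],(780,600),interpolation=cv2.INTER_CUBIC).astype(float)*2,0,255).astype(np.uint8)[:,:,::-1])
```

```text
(no output)
```

View pics/crop4.png

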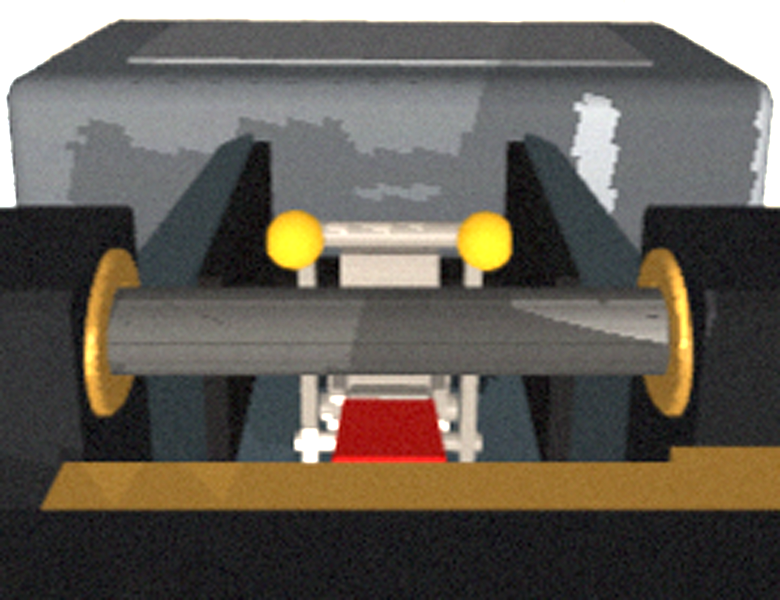

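The bar is on the robot side of the keeper lip (bar at crop row 235, lip edge at 252), with about 5 mm clearance. I'll go straight down.

```bash
python3 -m jog '0 0 0.006 0 0 0; 0 0 0.012 0 0 0; 0 0 0.017 0 0 0; 0 0 0.017 0 0 0'; python3 -m jog '0 0 0.006 0 0 0; 0 0 0.012 0 0 0; 0 0 0.018 0 0 0; 0 0 0.018 0 0 0;  0 0 0.018 0 0 0'; python3 look.py e
```

```text
time_s: 5.78
ee_pos: [508.0, 17.0, 123.3]
ee_rot: [180.0, 0.1, -168.9]
force: [0.0, 2.8, 0.3]
gripper_width: 44.8
time_s: 6.2
ee_pos: [507.9, 17.0, 114.1]
ee_rot: [180.0, 0.0, -168.8]
force: [-0.2, 2.6, 0.9]
gripper_width: 44.6
6.2 [507.9  17.  114.1] [ 1.7998e+02  2.0000e-02 -1.6885e+02] [-0.2  2.6  0.9]
yellow [(292, [227.6, 249.2]), (283, [291.1, 249.8]), (8, [358.8, 285.0])]
loop_bar [([257.6, 247.4], 0.62), ([463.6, 249.0], 0.26)]
lever_pivot [([259.1, 325.1], 0.84), ([468.5, 248.1], 0.41)]
lever_press [([260.6, 327.4], 0.94), ([335.0, 6.0], 0.93)]
cover [([257.2, 233.9], 0.77)]
case [([261.7, 249.1], 0.77)]
```

```bash
python3 -m jog '-0.003 0 0 0 0 0; -0.006 0 0 0 0 0; -0.010 0 0 0 0 0; -0.010 0 0 0 0 0; -0.010 0 0 0 0 0'; for i in 1; do python3 -m jog '-0.002 0 0 0 0 0; -0.002 0 0 0 0 0; -0.002 0 0 0 0 0'; done
```

```text
time_s: 6.92
ee_pos: [512.5, 17.9, 114.1]
ee_rot: [180.0, -0.0, -168.8]
force: [-3.5, 1.0, -0.4]
gripper_width: 45.3
time_s: 7.17
ee_pos: [513.7, 18.1, 114.2]
ee_rot: [180.0, 0.0, -168.9]
force: [-2.7, 1.5, -0.1]
gripper_width: 45.2
```

```bash
python3 -m jog '-0.002 0 0 0 0 0; -0.002 0 0 0 0 0; -0.002 0 0 0 0 0'
```

```text
time_s: 7.42
ee_pos: [514.9, 18.4, 114.2]
ee_rot: [180.0, 0.0, -168.9]
force: [-2.8, 2.2, -0.4]
gripper_width: 45.4
```

```bash
python3 -m jog '-0.002 0 0 0 0 0; -0.002 0 0 0 0 0; -0.002 0 0 0 0 0'
```

```text
time_s: 7.67
ee_pos: [516.1, 18.6, 114.3]
ee_rot: [180.0, 0.1, -168.8]
force: [-3.0, 0.8, 0.3]
gripper_width: 45.0
```

```bash
python3 look.py f
python3 - <<'E'
from h import *
f=np.load("pics/w_f.npz")["f"]; cv2.imwrite("pics/crop5.png",np.clip(cv2.resize(f[170:370,130:390],(780,600),interpolation=cv2.INTER_CUBIC).astype(float)*2,0,255).astype(np.uint8)[:,:,::-1])
E
```

```text
7.6667 [516.1  18.6 114.3] [ 1.7998e+02  6.0000e-02 -1.6885e+02] [-3.   0.8  0.3]
yellow [(292, [227.7, 249.1]), (284, [291.0, 249.3])]
loop_bar [([467.2, 238.4], 0.68), ([257.1, 246.0], 0.57)]
lever_pivot [([257.7, 311.0], 0.59)]
lever_press []
cover [([259.5, 225.3], 0.69)]
case [([259.7, 240.7], 0.77)]
```

View pics/crop5.png

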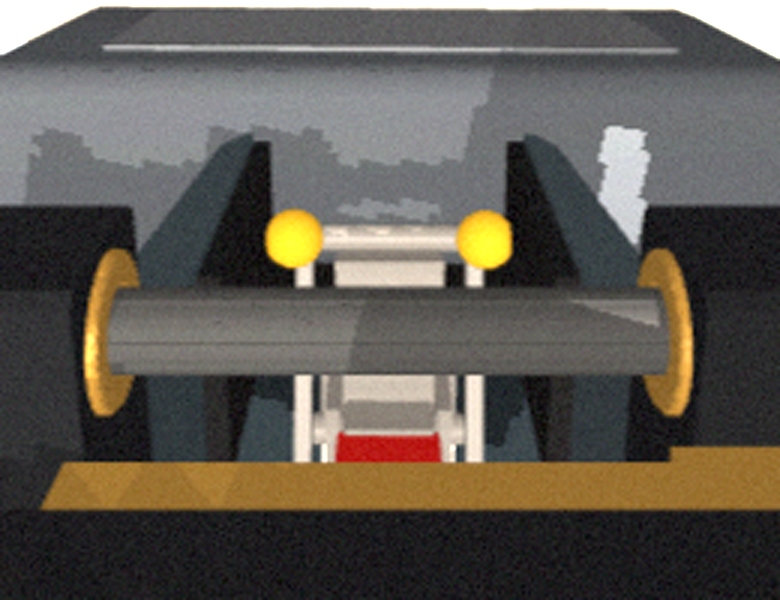

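No slip (balls at unchanged pixels), and the bar is not yet touching. The roughly 3 N is linkage friction. I'll continue in small steps.

```bash
python3 -m jog '-0.002 0 0 0 0 0; -0.002 0 0 0 0 0; -0.002 0 0 0 0 0'
```

```text
time_s: 8.22
ee_pos: [517.0, 18.8, 114.3]
ee_rot: [180.0, 0.1, -168.9]
force: [-3.4, 2.0, -0.9]
gripper_width: 44.7
```

```bash
python3 -m jog '-0.002 0 0 0 0 0; -0.002 0 0 0 0 0; -0.002 0 0 0 0 0'
```

```text
time_s: 8.47
ee_pos: [518.1, 19.0, 114.2]
ee_rot: [180.0, 0.1, -168.8]
force: [-3.5, 1.0, -0.6]
gripper_width: 44.9
```

```bash
python3 -m jog '-0.002 0 0 0 0 0; -0.002 0 0 0 0 0; -0.002 0 0 0 0 0'
```

```text
time_s: 8.72
ee_pos: [518.8, 19.2, 114.1]
ee_rot: [180.0, 0.0, -168.9]
force: [-4.0, 0.6, -0.4]
gripper_width: 44.8
```

```bash
python3 -m jog '-0.002 0 0 0 0 0; -0.002 0 0 0 0 0; -0.002 0 0 0 0 0'; python3 look.py g
```

```text
time_s: 8.97
ee_pos: [519.0, 19.2, 114.0]
ee_rot: [180.0, -0.1, -168.8]
force: [-5.8, 0.4, 1.5]
gripper_width: 45.3
8.9667 [519.   19.2 114. ] [ 1.7997e+02 -9.0000e-02 -1.6885e+02] [-5.8  0.4  1.5]
yellow [(286, [227.5, 249.0]), (283, [291.0, 249.4]), (15, [358.5, 286.3])]
loop_bar [([257.8, 247.3], 0.66)]
lever_pivot [([260.1, 309.6], 0.56)]
lever_press []
cover [([258.0, 218.4], 0.89)]
case [([260.6, 241.0], 0.73)]
```

It takes up: motion has stopped and the force is rising. I'll go a touch more and hold.

```bash
python3 -m jog '-0.001 0 0 0 0 0; -0.002 0 0 0 0 0; -0.003 0 0 0 0 0; -0.003 0 0 0 0 0; -0.003 0 0 0 0 0; -0.003 0 0 0 0 0'
```

```text
time_s: 9.77
ee_pos: [519.1, 19.2, 113.9]
ee_rot: [180.0, -0.3, -168.8]
force: [-7.6, -0.3, 1.2]
gripper_width: 45.0
```

```bash
python3 -m jog '0.001 0 0 0 0 0; 0.001 0 0 0 0 0' 0.4; python3 -m jog '0 0 0 0 0 0; 0 0 0 0 0 0; 0 0 0 0 0 0; 0 0 0 0 0 0; 0 0 -0.02 0 0 0; 0 0 -0.06 0 0 0; 0 0 -0.12 0 0 0; 0 0 -0.16 0 0 0; 0 0 -0.16 0 0 0; 0 0 -0.16 0 0 0'; python3 look.py h
python3 - <<'E'
from h import *
a=grab_frame("scene"); b=grab_frame("top"); print(yellow(a,(205,140,325,250)),yellow(b,(205,160,310,250)))
for c in("scene","top"):
  for q in ("loop_bar","lever_pivot","lever_press"): print(c,q,[(np.round(d["location"],1).tolist(),round(d["confidence"],2)) for d in tip_of(q,c)])
f=np.load("pics/w_h.npz")["f"]
x=cv2.resize(f[150:270,190:330],(560,480),interpolation=cv2.INTER_CUBIC); y=cv2.resize(a[140:200,240:300],(240,240),interpolation=cv2.INTER_CUBIC); z=np.zeros((480,240,3),np.uint8); z[:240]=y
cv2.imwrite("pics/crop6.png",np.clip(np.hstack([x,z]).astype(float)*1.8,0,255).astype(np.uint8)[:,:,::-1])
E
```

```text
time_s: 9.93
ee_pos: [520.5, 18.9, 114.5]
ee_rot: [-180.0, -0.0, -168.8]
force: [0.6, -0.3, 0.1]
gripper_width: 55.7
time_s: 10.77
ee_pos: [521.2, 19.0, 196.1]
ee_rot: [-179.9, 0.2, -168.8]
force: [-0.8, 0.2, -1.0]
gripper_width: 63.8
10.7667 [521.2  19.  196.1] [-179.92    0.19 -168.82] [-0.8  0.2 -1. ]
yellow [(142, [238.0, 202.9]), (142, [282.2, 203.2])]
loop_bar [([259.7, 202.0], 0.63)]
lever_pivot [([263.2, 246.1], 0.74)]
lever_press [([262.3, 276.4], 0.98), ([313.8, 17.9], 0.57)]
cover [([259.9, 192.7], 0.66)]
case [([261.9, 209.8], 0.63), ([306.5, 8.2], 0.62)]
[(13, [259.6, 168.4]), (16, [277.5, 171.0])] []
scene loop_bar [([142.7, 249.0], 0.7), ([269.9, 167.8], 0.6)]
scene lever_pivot [([264.5, 185.4], 0.71), ([129.8, 266.7], 0.59)]
scene lever_press [([116.5, 288.6], 0.63), ([263.2, 177.0], 0.56)]
top loop_bar []
top lever_pivot [([259.1, 299.3], 0.55), ([324.3, 83.1], 0.53)]
top lever_press [([322.7, 70.4], 0.73), ([257.8, 286.1], 0.48)]
```

View pics/crop6.png

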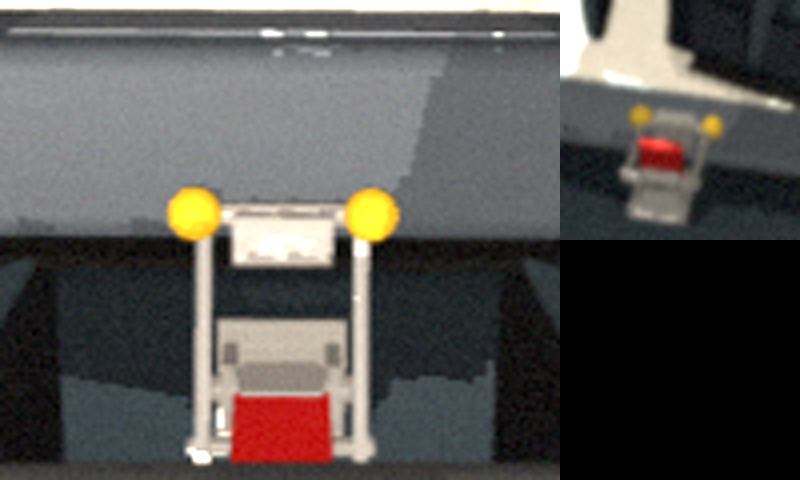

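The bar sits under the lip (lip edge overlaps it at crop row 207), with the balls at rows ~213. Now I'll shut the fingers, stage on the keeper side of the lever, and compute the arc.

```bash
python3 -m jog '-0.005 0 0 0 0 0; -0.01 0 0 0 0 0; -0.02 0 0 0 0 0; -0.025 0 0 0 0 0; -0.025 0 0 0 0 0; -0.025 0 0 0 0 0; -0.025 0 0 0 0 0; -0.025 0 0 0 0 0; -0.025 0 0.04 0 0 0; -0.025 0 0.076 0 0 0; -0.025 0 0.076 0 0 0; -0.025 0 0.076 0 0 0' -1 20
python3 - <<'E'
from h import *
s=state(); p=s["ee_pos"]; piv=np.array([556.9,26.2]); ex=np.array([-.9816,-.1908])
cx=(p[:2]-piv)@ex; print("tcp case",cx,p[2],s["force"])
for th in (1.3,1.15,1.0,.85,.7,.55,.4,.3,.2,.1,0,-.05):
    c=41*np.array([-np.cos(th),np.sin(th)])+3*np.array([np.sin(th),np.cos(th)])
    print(th,"corner",c.round(1),"jog x,z",round((c[0]+16-cx)/500,4),round((p[2]-(100+c[1]+22))/500,4))
# lever angle estimate from views
Mw=np.load("pics/w_h.npz")["M"]; Xp=cv2.triangulatePoints(P("scene"),Mw,np.array([263.2,177.]),np.array([262.3,276.4]))[:,0]; Xp=Xp[:3]/Xp[3]; print("press",Xp,"case",(Xp[:2]-piv)@ex,Xp[2]-100)
Xb=[]
for a,b in(((259.6,168.4),(238.0,202.9)),((277.5,171.),(282.2,203.2))):
    X=cv2.triangulatePoints(P("scene"),Mw,np.array(a),np.array(b))[:,0]; Xb.append(X[:3]/X[3])
m=np.mean(Xb,0); print("ball mid",m,"case x",(m[:2]-piv)@ex)
E
```

```text
time_s: 12.47
ee_pos: [532.1, 21.3, 156.0]
ee_rot: [-180.0, -0.1, -168.8]
force: [0.4, -0.4, 0.2]
gripper_width: 0.5
tcp case 25.2691396592771 155.9714926988286 [ 0.36341482 -0.41920559  0.16779578]
1.3 corner [-8.1 40.3] jog x,z -0.0347 -0.0127
1.15 corner [-14.   38.6] jog x,z -0.0466 -0.0094
1.0 corner [-19.6  36.1] jog x,z -0.0578 -0.0043
0.85 corner [-24.8  32.8] jog x,z -0.0681 0.0024
0.7 corner [-29.4  28.7] jog x,z -0.0774 0.0105
0.55 corner [-33.4  24. ] jog x,z -0.0853 0.02
0.4 corner [-36.6  18.7] jog x,z -0.0917 0.0305
0.3 corner [-38.3  15. ] jog x,z -0.0951 0.038
0.2 corner [-39.6  11.1] jog x,z -0.0977 0.0458
0.1 corner [-40.5   7.1] jog x,z -0.0995 0.0538
0 corner [-41.   3.] jog x,z -0.1005 0.0619
-0.05 corner [-41.1   0.9] jog x,z -0.1007 0.066
press [565.52688386  27.93232539 133.76242483] case -8.79867688014345 33.762424827704876
ball mid [518.81269113  20.09406652  99.14549989] case x 38.551514498907096
```

Everything agrees: ball z is 99.1, so the bar is at about 97, and the lever is near 1.25 rad. Now I'll follow the arc.

```bash
python3 -m jog '-0.012 0 -0.006 0 0 0; -0.024 0 -0.012 0 0 0; -0.030 0 -0.012 0 0 0; -0.036 0 -0.012 0 0 0; -0.042 0 -0.011 0 0 0; -0.047 0 -0.009 0 0 0; -0.047 0 -0.009 0 0 0'
```

```text
time_s: 13.05
ee_pos: [555.3, 25.7, 161.5]
ee_rot: [-180.0, -0.2, -168.8]
force: [-3.9, -1.3, 7.1]
gripper_width: 0.3
```

```bash
python3 -m jog '-0.005 0 0.002 0 0 0; -0.011 0 0.005 0 0 0; -0.016 0 0.008 0 0 0; -0.021 0 0.011 0 0 0; -0.021 0 0.011 0 0 0'
```

```text
time_s: 13.47
ee_pos: [565.3, 27.6, 156.3]
ee_rot: [-179.9, -0.2, -168.8]
force: [-3.5, -0.2, 4.1]
gripper_width: 0.3
```

```bash
python3 -m jog '-0.006 0 0.006 0 0 0; -0.010 0 0.011 0 0 0; -0.014 0 0.016 0 0 0; -0.018 0 0.021 0 0 0; -0.018 0 0.021 0 0 0'
```

```text
time_s: 13.88
ee_pos: [575.1, 29.5, 145.7]
ee_rot: [-179.9, -0.1, -168.8]
force: [0.7, -1.1, 2.5]
gripper_width: 0.2
```

```bash
python3 -m jog '-0.003 0 0.005 0 0 0; -0.005 0 0.010 0 0 0; -0.008 0 0.015 0 0 0; -0.009 0 0.018 0 0 0; -0.009 0 0.018 0 0 0'
```

```text
time_s: 14.3
ee_pos: [579.1, 30.4, 135.8]
ee_rot: [-180.0, -0.2, -168.8]
force: [-0.1, 0.0, 0.8]
gripper_width: 0.3
```

```bash
python3 -m jog '-0.002 0 0.005 0 0 0; -0.003 0 0.01 0 0 0; -0.003 0 0.014 0 0 0; -0.003 0 0.014 0 0 0'
```

```text
time_s: 14.63
ee_pos: [580.0, 30.7, 128.0]
ee_rot: [-180.0, -0.3, -168.8]
force: [0.6, -0.2, 0.3]
gripper_width: 0.6
```

```bash
python3 -m jog '-0.001 0 0.004 0 0 0; -0.001 0 0.008 0 0 0; -0.001 0 0.008 0 0 0'
```

```text
time_s: 14.88
ee_pos: [580.7, 30.8, 125.1]
ee_rot: [-180.0, -0.3, -168.8]
force: [-2.0, 0.2, 6.2]
gripper_width: 0.8
```

```bash
python3 look.py i
python3 - <<'E'
from h import *
a=grab_frame("scene"); 
for q in ("loop_bar","lever_pivot","lever_press"): print(q,[(np.round(d["location"],1).tolist(),round(d["confidence"],2)) for d in tip_of(q,"scene")])
cv2.imwrite("pics/crop7.png",np.clip(cv2.resize(a[130:250,200:330],(650,600),interpolation=cv2.INTER_CUBIC).astype(float)*1.8,0,255).astype(np.uint8)[:,:,::-1])
E
```

```text
14.8833 [580.7  30.8 125.1] [-179.96   -0.25 -168.8 ] [-2.   0.2  6.2]
yellow [(319, [227.4, 143.8]), (320, [293.5, 144.3])]
loop_bar [([257.9, 140.7], 0.63)]
lever_pivot [([261.4, 201.6], 0.78)]
lever_press [([261.2, 265.8], 0.81)]
cover [([260.0, 146.2], 0.94), ([262.5, 202.8], 0.68)]
case [([258.3, 169.0], 0.75)]
loop_bar [([302.9, 115.2], 0.54), ([144.4, 248.9], 0.5)]
lever_pivot [([132.5, 266.5], 0.74), ([300.1, 124.6], 0.68), ([262.9, 185.2], 0.47), ([353.4, 226.7], 0.21)]
lever_press [([117.8, 288.4], 0.88), ([259.2, 200.2], 0.53), ([299.4, 136.2], 0.5)]
```

View pics/crop7.png

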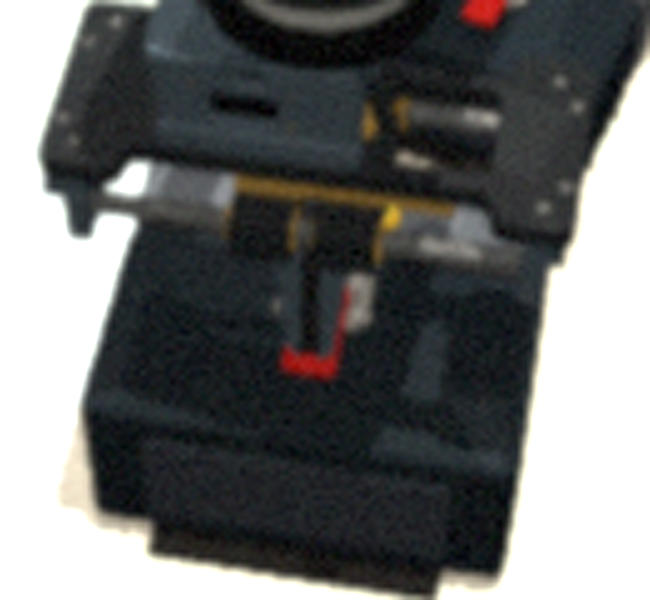

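The lever lies flat under the fingers, with contact at tip z 103.1, exactly the flat height. One more light press, then lift and check.

```bash
python3 -m jog '0 0 0.004 0 0 0; 0 0 0.006 0 0 0; 0 0 0.006 0 0 0; 0 0 0.006 0 0 0'; python3 -m jog '0 0 0 0 0 0; 0 0 -0.02 0 0 0; 0 0 -0.08 0 0 0; 0.04 0 -0.15 0 0 0; 0.08 0 -0.22 0 0 0; 0.1 0 -0.25 0 0 0; 0.1 0 -0.25 0 0 0;0.1 0 -0.25 0 0 0'; python3 look.py j
python3 - <<'E'
from h import *
a=grab_frame("scene"); Mw=np.load("pics/w_j.npz")["M"]; f=np.load("pics/w_j.npz")["f"]
ys=yellow(a,(205,140,325,250)); print(ys)
for q in ("lever_pivot","lever_press"): print(q,[(np.round(d["location"],1).tolist(),round(d["confidence"],2)) for d in tip_of(q,"scene")])
yw=yellow(f,(0,0,512,384)); piv=np.array([556.9,26.2]); ex=np.array([-.9816,-.1908])
yw=sorted([y[1] for y in sorted(yw)[-2:]]); ys=sorted([y[1] for y in sorted(ys)[-2:]])
for p,q in zip(ys,yw):
    X=cv2.triangulatePoints(P("scene"),Mw,np.array(p),np.array(q))[:,0]; X=X[:3]/X[3]; print("ball",X.round(1),"case x",round((X[:2]-piv)@ex,1))
x=cv2.resize(f[90:270,180:340],(480,540),interpolation=cv2.INTER_CUBIC); y=cv2.resize(a[150:215,230:300],(300,279),interpolation=cv2.INTER_CUBIC); z=np.zeros((540,300,3),np.uint8); z[:279]=y
cv2.imwrite("pics/crop8.png",np.clip(np.hstack([x,z]).astype(float)*1.8,0,255).astype(np.uint8)[:,:,::-1])
E
```

```text
time_s: 15.72
ee_pos: [580.7, 30.8, 125.1]
ee_rot: [-179.9, -0.2, -168.8]
force: [-5.4, -0.5, 14.8]
gripper_width: 0.3
time_s: 16.38
ee_pos: [532.2, 21.2, 251.2]
ee_rot: [-179.9, 0.0, -168.8]
force: [-0.4, -0.4, -1.7]
gripper_width: 0.6
16.3833 [532.2  21.2 251.2] [-179.92    0.   -168.82] [-0.4 -0.4 -1.7]
yellow [(95, [241.4, 181.2]), (94, [278.4, 181.4])]
loop_bar [([259.8, 176.2], 0.93)]
lever_pivot [([259.8, 216.5], 0.88), ([118.0, 179.6], 0.49)]
lever_press [([304.6, 20.5], 0.81), ([260.7, 249.8], 0.57)]
cover [([259.0, 173.9], 0.95), ([126.9, 313.6], 0.64)]
case [([299.4, 10.5], 0.93), ([260.1, 188.6], 0.91), ([127.8, 325.5], 0.8)]
[(19, [259.2, 169.8]), (18, [276.9, 172.7])]
lever_pivot [([132.9, 266.4], 0.89), ([264.1, 183.8], 0.8), ([298.9, 122.6], 0.52)]
lever_press [([118.2, 290.0], 0.87), ([260.5, 201.9], 0.56), ([297.8, 133.6], 0.45)]
ball [527.    3.3 100.5] case x 33.7
ball [520.4  38.6  99.8] case x 33.5
```

View pics/crop8.png

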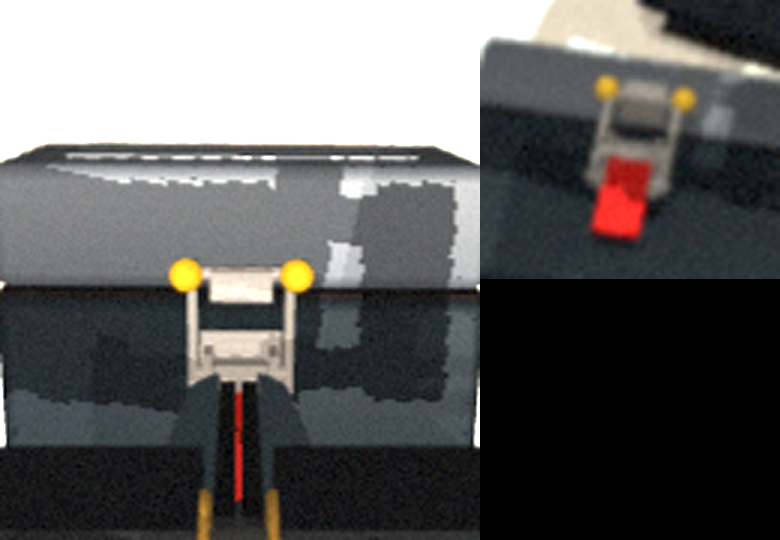

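The lever is flat, the seam is closed and the bar is under the lip. The balls moved from case x 38.5 to 33.6, where about 34 means shut. The robot is clear, so I'll hand in.

```bash
python3 -c "
from workcell import *
print(job_done())"
```

```text
the job is handed in; nothing more can be done
None
```

I closed the latch on the large dark case and handed the job in at about 16.5 s. No verdict was reported.

- **Hooking the loop:** I gripped the two yellow balls, took the crossbar over and down behind the keeper, and drew it back until it stopped. The force at the stop was about 7.6 N in total. About 3.5 N of that was linkage drag, leaving roughly 4 N on the keeper. By estimate the bar was at case x 38 and z 97.
- **Closing the lever:** I let go of the loop and pressed the lever down with the closed fingers. The highest force I read was about 16 N, during the last press when it was already flat. Those readings were taken only at the end of each move.
- **Last checks:**
  - The fingertips met the lever at z 103, the height given for flat.
  - The last picture shows the lever flat, the seam closed and the bar under the lip.
  - The balls moved to case x 33.6 and z 100, which fits a shut cover to within about 2 mm.
  - The tool stands clear of the case, with its force reading back to about zero.
- **Not measured:** I did not measure the final pull on the keeper directly, and I did not check the bystanders again. The tool never came near the groomer, comb or tumbler.
- **Disagreement:** The wrist camera was about 2.4 mm off sideways from the fingers. I corrected for this before gripping.

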